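# Nudge the egg cup to the middle of its coaster

### The job

The egg cup with the boiled egg was set down askew, over the edge of its wooden coaster. With light taps of the outside of the fingertips against its saucer-shaped foot, nudge it to the middle of the coaster so that it stands upright with the egg still in it, then take the hand away. Do not lift or tip the cup, take it between the fingers or touch the egg, and leave the coaster and everything else where they are.

Things in the scene. Friction and masses are not known exactly. Their poses are not given: they have to be found in the camera images.
- egg_cup: Blue ceramic egg cup with a round saucer-shaped foot. Origin: centre of its underside; z up its axis. Foot 68 mm across; its upright outer edge, the place to tap, is 6 to 14 mm above the underside. It stands on a ring only 32 mm across: it tips if hit fast or pressed down on the edge. Conical cup, 50 mm across at its rim, 36 mm up. About 0.11 kg; with the egg it slides against 0.6 to 1.6 N.
- egg: Brown boiled egg, 42 mm across and 52 mm long, standing loose in the egg cup, blunt end down. Origin: its lowest point, about 17 mm above the underside of the cup, so that its top is about 69 mm above the underside of the cup (78 mm above the table); z along its length. About 55 g.
- egg_seat (a point): Point on the axis of the egg cup, 17 mm above its underside, where the bottom of the egg rests.
- coaster: Round dark wooden coaster, 100 mm across and 9 mm thick, lying loose on the table; the egg cup stands on it off-centre. Origin: centre of its underside (on the table, z = 0); its top is 9 mm higher. Its yaw means nothing. 70 g.
- turntable: White plastic turntable, 240 mm across, its platter 20 mm above the table with a lip to 30 mm, in the far left corner; it spins freely. Origin: centre of its underside. Leave alone.
- spice_jar0: Closed glass spice jar with red spice and a steel lid, 45 mm across, 94 mm tall, standing on the turntable (top 114 mm above the table). Origin: centre of its underside. Leave alone.
- spice_jar1: The same kind of jar, with yellow spice. Leave alone.
- spice_jar2: The same kind of jar, with dark brown spice. Leave alone.
- teaspoon: Steel teaspoon, 135 mm long, bowl 30 mm wide, lying on the table to the right of the coaster (-y). Origin: on the table under its middle, x along its length towards the bowl. Leave alone.
- red_ring: Flat red silicone ring, 84 mm across, hole 60 mm, 8 mm thick, on the table beyond the coaster. Origin: centre of its underside. Leave alone.
- mug: White mug, 80 mm across and 92 mm tall, with a handle, far right on the table. Origin: centre of its underside. Leave alone.
Mind the look-alikes: they are no part of the job. What is meant by the coaster is not green or white, and is the larger of those in its own colour.

How it is judged:
At the end, for the whole second after the job is handed in: The egg cup stands upright and still on the coaster, its axis within 6 mm of the coaster's centre; the egg stands in the cup (bottom within 10 mm of its seat, leaning less than 20 degrees); the coaster, jars, teaspoon, ring and mug lie within 10 mm of where they were (horizontal distance between egg_cup and coaster below 0.006 m and z of egg_cup in the frame of coaster between 0.006 and 0.012 m and angle between egg_cup's own z axis and vertical below 0.06 rad and linear speed of egg_cup below 0.01 m/s and distance between egg and egg_seat below 0.01 m and angle between egg's own z axis and vertical below 0.35 rad and linear speed of egg below 0.02 m/s and distance of each of coaster, spice_jar0, spice_jar1, spice_jar2, teaspoon, red_ring, mug from where it was at the start of the episode below 0.01 m); the robot touches nothing.
It fails at once if the egg cup is tipped by more than 11 degrees or lifted by more than 7 mm (angle between egg_cup's own z axis and vertical above 0.2 rad or z of egg_cup in the frame of coaster above 0.016 m).
It fails at once if the egg is touched, or leaves its seat by more than 12 mm (contact force between any of the fingers, the arm and egg above 0.3 N or distance between egg and egg_seat above 0.012 m).
It fails at once if the egg cup is hit or pressed with more than 10 N (contact force between any of the fingers, the arm and egg_cup above 10 N).
It fails at once if the egg cup is taken between the fingers (the grasp point is within 26 mm of its axis and less than 75 mm above its underside) (horizontal distance between the grasp point and egg_cup below 0.026 m and z of the grasp point in the frame of egg_cup below 0.075 m).
It fails at once if the coaster, a spice jar, the teaspoon, the ring or the mug is moved by more than 10 mm (distance of any of coaster, spice_jar0, spice_jar1, spice_jar2, teaspoon, red_ring, mug from where it was at the start of the episode above 0.01 m).
It also fails if it takes over 51 s, if anything falls off the work surface, if the arm or the gripper's body presses on something with over 40 N, if the wrist force passes 120 N, or if a joint passes its speed limit or range.

### The arm

A 6-joint arm with a two-finger parallel gripper is mounted at the origin on the work surface. World frame = base frame: x ahead of the robot, y to its left, z up, the work surface at z = 0. Lengths are in m, angles in rad, forces in N, time in s.
With the tool pointing down it reaches from about 0.275 to 0.725 m from the base axis. Payload 5.6 kg.
Tool frame: the origin (TCP) lies at the very end of the fingers, on their centre line; the grasp point (between the pads) lies 19 mm behind it; z points along the fingers, y is the direction in which the jaws open and shut (so a half turn about z gives the same grasp; the last joint's range is limited). The gripper opens to 85 mm and grips with 20 to 120 N. Pads are 22 mm wide; open, the fingers measure 114 mm over their backs; the gripper's body (76 mm by 85 mm) begins 54 mm behind the grasp point. The pads swing forward as they close: fully open they stand 13 mm farther back than shut.
Start: joints at [1.422, 0.255, 0.108, 0, -1.424, -0.285], TCP at [0.231, 0.499, 0.231] pointing down, gripper open.
Joint ranges: [-2.95, 2.95], [-1.21, 1.97], [-1.09, 1.5], [-2.87, 1.71], [-2.94, -0.07], [-3.05, 3.05]. Speed limits (rad/s): [2.57, 2.57, 3.14, 3.14, 3.14, 3.14].

### API

Orientations are given as a unit quaternion [w, x, y, z].
In Python, from workcell import arm, imaging gives the robot as it stands. The module is installed in compiled form; this text tells all that it offers.
- The arm moves only by the tool send_rows, never from a script. Its argument "increments" is a list of rows, each a list of 7 numbers: the turn, a rotation vector about the tool's x, y, z in rad, then the shift along the tool's x, y, z in cm, then the closure in counts, from 0 (fully open) to 255 (shut). A call has exactly 8 rows; each row is the pose to reach, as a shift and turn from the pose commanded when the call began, along the tool's axes at that moment; what a row does not reach only later rows make up. A row lasts 1/12 s, in which the tool goes at most 41.7 mm and 7.16 degrees, less where a joint would pass 70% of its speed; a pose out of reach is approached as far as the arm can. A call with a gripper value outside its range is refused whole. The fingers move at their own pace and stop on an object; "force" is the grip in N (left out, the last holds). Time passes only in rows, so rows that repeat a pose let the fingers close, or fill a call up. It gives the time, the measured TCP pose, the force and the opening at its end, in the units of the state.
- arm.get_obs(): the state, without advancing time (a new reading comes with each control period).
- imaging.grab_frame(name): name is "side" or "top" or "wrist"; returns a dict with "image" (384x512x3 uint8, red, green, blue), "fx", "fy", "cx", "cy" (pixels), "rvec" (rotation vector, rad) and "tvec" (3), from world to camera coordinates, as OpenCV has them. Camera axes: x right, y down, z forward; pixel columns grow to the right and rows downward; lengths in m; the calibration is good to about 2 mm. The wrist camera is an equidistant fisheye: a pixel r from the principal point sees the ray r / f radians off the axis. A picture is of the moment at which its call begins. There is no depth.
- arm.hand_in(): hands the job in, once; it reports no verdict.
The state is a dict: "t": time; "joints": joint angles; "qvel": joint speeds; "tau": joint torques, N m; "eef_pos": TCP position; "eef_rot": TCP orientation; "contact_force": force on the tool from outside, world axes, zero at the start; "moment": the same for the moment, N m; "width": finger opening in m.
Only numpy, scipy, OpenCV 4.12 (cv2) and the standard library are available. Lean on these libraries where they do the work, as an engineer would, in place of code of your own. Each camera call takes 0.05 s, during which the arm holds its last target. There are 200 camera calls.

## Working session

There is one attempt and no reset: what is moved stays moved. The work goes in short steps, Python scripts to look and compute and a tool call to move; the robot and the scene stay as the last step left them, time stands still between calls to the robot, and variables do not carry over. Pictures are saved under pics/ and viewed, about 8 in all and at most 12, crops included, and the job is handed in when it is done.

Besides the shell and the picture viewer there is one more tool, called after "Request:" as a command line: name --pt "numbers of a row" for each row, then --argument value for the rest. send_rows: Moves the arm, as the interface text tells. Its arguments: {"type":"object","properties":{"increments":{"type":"array","items":{"type":"array","items":{"type":"number"}}},"force":{"type":"number"}},"required":["increments"]}

```bash
mkdir -p pics; cat > h.py <<'E'
import numpy as np, cv2
from workcell import arm, imaging
def grab(n):
    f=imaging.grab_frame(n); f['R']=cv2.Rodrigues(np.array(f['rvec'],float))[0]; f['t']=np.array(f['tvec'],float).ravel(); f['name']=n
    return f
def save(f,p,crop=None,s=1):
    im=f['image'][:,:,::-1]
    if crop: x0,y0,x1,y1=crop; im=im[y0:y1,x0:x1]
    cv2.imwrite('pics/'+p,cv2.resize(im,None,fx=s,fy=s,interpolation=cv2.INTER_CUBIC))
def ray(f,u,v):
    x=(u-f['cx'])/f['fx']; y=(v-f['cy'])/f['fy']
    if f['name']=='wrist':
        r=np.hypot(x,y); d=np.array([x/r*np.sin(r),y/r*np.sin(r),np.cos(r)]) if r>1e-9 else np.array([0,0,1.])
    else: d=np.array([x,y,1.])
    return -f['R'].T@f['t'], f['R'].T@d
def onz(f,u,v,z):
    c,d=ray(f,u,v); return c+d*(z-c[2])/d[2]
def proj(f,P):
    p=f['R']@np.array(P)+f['t']; return np.array([f['fx']*p[0]/p[2]+f['cx'],f['fy']*p[1]/p[2]+f['cy']])
E
python3 - <<'E'
from h import *
import pickle
o=arm.get_obs(); print({k:np.round(v,3) for k,v in o.items()})
F={n:grab(n) for n in('top','side')}
pickle.dump(F,open('f0.pkl','wb'))
for n in F: print(n,-F[n]['R'].T@F[n]['t'],F[n]['fx'])
cv2.imwrite('pics/a.png',np.vstack([cv2.resize(F[n]['image'][:,:,::-1],None,fx=.78,fy=.78) for n in F]))
E
```

```text
{'t': np.float64(0.0), 'joints': array([ 1.422e+00,  2.560e-01,  1.070e-01, -1.000e-03, -1.424e+00,
       -2.850e-01]), 'qvel': array([-0.   ,  0.002,  0.001, -0.001, -0.   , -0.   ]), 'tau': array([ 1.0000e-03, -3.8663e+01,  2.3794e+01,  5.3650e+00, -6.0000e-03,
       -0.0000e+00]), 'eef_pos': array([0.231, 0.499, 0.23 ]), 'eef_rot': array([ 0.001,  0.977, -0.215, -0.   ]), 'contact_force': array([0.589, 0.541, 0.377]), 'moment': array([-0.023, -0.012,  0.058]), 'width': np.float64(0.085)}
top [0.52618644 0.06338923 1.16031213] 387.15720999482465
side [ 0.39436878 -0.7601767   0.73590495] 423.499928646657
```

View pics/a.png

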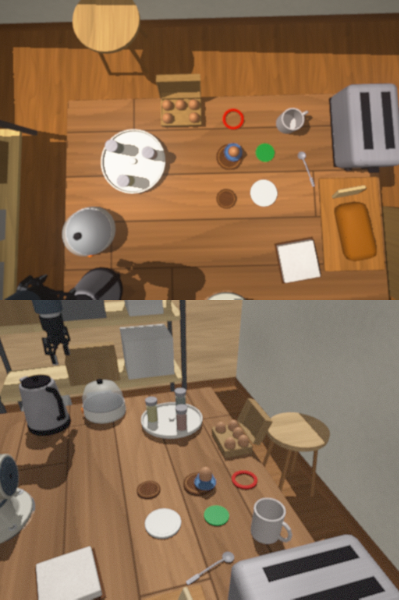

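The top view shows the candidates, in displayed pixels: a brown disc with the egg cup at (230,155), a smaller brown disc at (227,198), a green disc at (265,153) and a white disc at (264,193). The coaster meant should be the larger brown one, with the cup on it. I'll confirm that in an enlarged crop.

```bash
python3 - <<'E'
from h import *
import pickle
F=pickle.load(open('f0.pkl','rb'))
t=F['top']['image'][165:285,245:375,::-1]; s=F['side']['image'][205:265,150:350,::-1]
a=cv2.resize(t,None,fx=4,fy=4,interpolation=cv2.INTER_CUBIC)
s=F['side']['image'][180:270,220:310,::-1]
b=cv2.resize(s,(280,280),interpolation=cv2.INTER_CUBIC)
c=np.zeros((480,800,3),np.uint8); c[:,:520]=a; c[:280,520:]=b
cv2.imwrite('pics/b.png',c)
for n,(x0,y0,x1,y1) in dict(top=(245,165,375,285),side=(160,190,320,270)).items():
    im=F[n]['image']; h=cv2.cvtColor(im,cv2.COLOR_RGB2HSV)
    for nm,lo,hi in(('blue',(100,90,40),(125,255,255)),('dark',(0,60,20),(20,255,115))):
        m=cv2.inRange(h,lo,hi); k=np.zeros_like(m);k[y0:y1,x0:x1]=m[y0:y1,x0:x1]
        N,l,st,ce=cv2.connectedComponentsWithStats(k)
        for i in range(1,N):
            if st[i,4]>25: print(n,nm,st[i],ce[i].round(1), onz(F[n],*ce[i],.009).round(3))
E
```

```text
top blue [289 185  18  21 108] [295.2 196.6] [ 0.622 -0.034  0.009]
top dark [306 188  10  19  69] [311.1 198.5] [ 0.615 -0.082  0.009]
top dark [282 191  23  22 110] [289.4 203.4] [ 0.602 -0.017  0.009]
top dark [282 254  17   8  66] [290.1 258.1] [ 0.441 -0.014  0.009]
side blue [250 227  26  16 256] [262.3 235.7] [ 0.626 -0.043  0.009]
side dark [280 190  40  16 458] [300.9 196.8] [0.772 0.076 0.009]
side dark [235 224  42  32 474] [254.1 242.9] [ 0.6   -0.061  0.009]
side dark [256 224  15   8  38] [263.5 228.2] [ 0.637 -0.018  0.009]
side dark [179 235  23  15 253] [190.  241.8] [ 0.451 -0.016  0.009]
side dark [300 237  20   7  39] [308.8 241.2] [ 0.729 -0.091  0.009]
side dark [176 243  29  13 111] [189.5 251.3] [ 0.445 -0.047  0.009]
```

View pics/b.png

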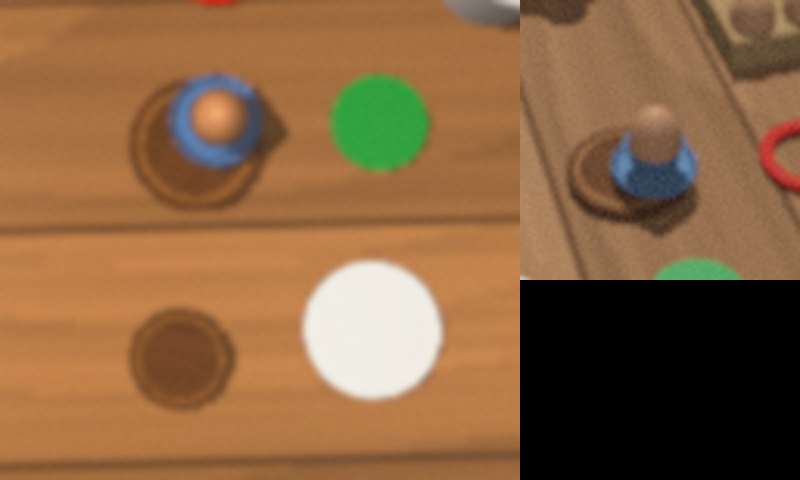

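The enlarged crop confirms it. The larger dark brown disc is at top pixel ≈(294,201), with the blue cup at ≈(299,195) hanging over its far-right edge. The cup must go about 18 mm in −x and 15 mm in +y. I'll move with shut fingers to the far-right side of the cup and look from near.

Request:
send_rows --pt "0 0 0 1 0.5 -2.5 255" --pt "0 0 0 3 1.6 -5 255" --pt "0 0 0 6.5 3.5 -5 255" --pt "0 0 0 10 5.4 -5 255" --pt "0 0 0 13.5 7.3 -5 255" --pt "0 0 0 17 9.2 -5 255" --pt "0 0 0 20.5 11.1 -5 255" --pt "0 0 0 24 13 -5 255" --force 20

```text
t: 0.77
eef_pos: [0.3948, 0.2784, 0.2811]
eef_rot: [0.0, 0.977, -0.215, -0.0]
contact_force: [0.6, 0.4, 1.0]
width: -0.0
```

Request:
send_rows --pt "0 0 0.03 3.5 1.9 0 255" --pt "0 0 0.06 7 3.8 0 255" --pt "0 0 0.1 10.5 5.7 0 255" --pt "0 0 0.14 14 7.6 0 255" --pt "0 0 0.18 17.5 9.5 0 255" --pt "0 0 0.22 21 11.4 0 255" --pt "0 0 0.26 24.5 13.3 0 255" --pt "0 0 0.26 28 15.2 0 255"

```text
t: 1.43
eef_pos: [0.5851, 0.0228, 0.2809]
eef_rot: [0.0, 0.94, -0.341, -0.0]
contact_force: [1.6, 2.1, 0.4]
width: -0.0001
```

```bash
python3 - <<'E'
from h import *
import pickle
o=arm.get_obs(); print({k:np.round(o[k],3) for k in('t','eef_pos','eef_rot','width','contact_force')})
f=grab('wrist'); pickle.dump(f,open('w1.pkl','wb')); save(f,'c.png',s=1.4)
print(-f['R'].T@f['t'], f['R'][2], f['fx'])
E
```

```text
{'t': np.float64(1.433), 'eef_pos': array([0.585, 0.023, 0.281]), 'eef_rot': array([ 0.   ,  0.94 , -0.341, -0.   ]), 'width': np.float64(-0.0), 'contact_force': array([1.569, 2.065, 0.447])}
[ 0.64310023 -0.02446689  0.42352107] [-0.22944095  0.19119814 -0.95435849] 297.3186396354542
```

View pics/c.png

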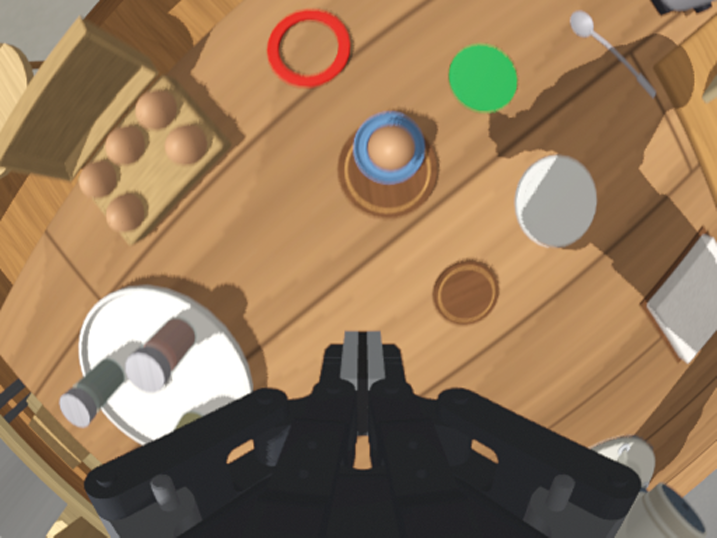

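The wrist view (displayed at ×1.4) shows the coaster centred at about (388,165), with the cup foot at (390,148) at its far edge. The shut fingers point at (363,335). I'll go on to a second viewpoint nearer the cup, then measure from both.

Request:
send_rows --pt "0 0 0 1 0.3 1 255" --pt "0 0 0 3 1 3 255" --pt "0 0 0 5 1.6 5 255" --pt "0 0 0 7 2.3 7 255" --pt "0 0 0 9 3 9 255" --pt "0 0 0 11 3.6 10 255" --pt "0 0 0 13 3.8 10 255" --pt "0 0 0 13 3.8 10 255"

```text
t: 2.15
eef_pos: [0.6602, -0.0895, 0.1782]
eef_rot: [0.001, 0.94, -0.341, -0.002]
contact_force: [-1.1, 0.1, -0.9]
width: -0.0
```

```bash
cat > m.py <<'E'
from h import *
def fit(P):
    best=None; rng=np.random.default_rng(0); P=P[:,:2]
    for _ in range(400):
        q=P[rng.choice(len(P),3,False)]
        A=np.c_[2*q,np.ones(3)]
        if abs(np.linalg.det(A))<1e-9: continue
        s=np.linalg.solve(A,(q**2).sum(1)); r=np.sqrt(max(s[2]+s[0]**2+s[1]**2,0))
        i=abs(np.hypot(*(P-s[:2]).T)-r)<.0012
        if best is None or i.sum()>best.sum(): best=i
    q=P[best]; s=np.linalg.lstsq(np.c_[2*q,np.ones(len(q))],(q**2).sum(1),rcond=None)[0]
    return s[:2].round(4),round(float(np.sqrt(s[2]+s[0]**2+s[1]**2)),4),best.sum(),len(P)
def cont(f,m,z):
    c=max(cv2.findContours(m,cv2.RETR_EXTERNAL,cv2.CHAIN_APPROX_NONE)[0],key=cv2.contourArea)
    return c,np.array([onz(f,*p[0],z) for p in c])
def measure(f,c0,vmax=None):
    h=cv2.cvtColor(f['image'],cv2.COLOR_RGB2HSV)
    roi=np.zeros(h.shape[:2],np.uint8)
    if f['name']=='wrist':
        yy,xx=np.mgrid[:384,:512]; W=np.array([[onz(f,x,y,.009)[:2] if ray(f,x,y)[1][2]<-.2 else (9,9) for x in range(512)] for y in range(384)])
        roi=(np.hypot(W[...,0]-c0[0],W[...,1]-c0[1])<.08).astype(np.uint8)*255
    else:
        u=proj(f,[*c0,.009]); cv2.circle(roi,tuple(int(a) for a in u),28,255,-1)
    b=cv2.inRange(h,(98,80,30),(128,255,255))&roi
    c,P=cont(f,b,.023); out=[('foot',*fit(P))]
    g=cv2.GaussianBlur(f['image'],(0,0),1); v=g[...,0].astype(int)
    return out,b,roi,v
E
python3 - <<'E'
from m import *
import pickle
o=arm.get_obs(); print({k:np.round(o[k],4) for k in('t','eef_pos','eef_rot')})
f=grab('wrist'); pickle.dump(f,open('w2.pkl','wb')); save(f,'d.png',s=1.4)
for p in('w1','w2'):
    f=pickle.load(open(p+'.pkl','rb')); out,b,roi,v=measure(f,(.605,-.033)); print(p,out)
    ys,xs=np.where(roi); print(xs.min(),xs.max(),ys.min(),ys.max())
E
```

```text
{'t': np.float64(2.15), 'eef_pos': array([ 0.6602, -0.0895,  0.1782]), 'eef_rot': array([ 0.001 ,  0.9402, -0.3407, -0.0018])}
w1 [('foot', array([ 0.6264, -0.0444]), 0.0325, np.int64(132), 137)]
223 336 66 178
w2 [('foot', array([ 0.6264, -0.0431]), 0.0331, np.int64(121), 193)]
185 320 174 295
```

View pics/d.png

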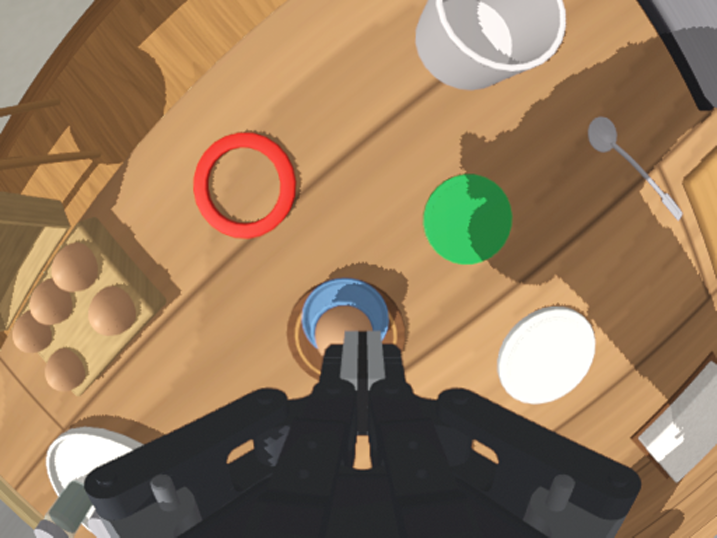

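The closer view has the foot at about (345,310) displayed, half hidden behind the fingers. Both views agree on the cup at (0.626,−0.044). Next I'll get the coaster's outline by radial edge scans in the first wrist view and the top view.

```bash
cat >> m.py <<'E'
def coaster(f,c0,zs=(.009,),dbg=False):
    """outermost dark->light step along rays from c0 on plane z"""
    g=cv2.GaussianBlur(f['image'],(0,0),.7).astype(np.float32)
    rr=np.arange(.036,.062,.0005); E=[]
    for a in np.arange(0,2*np.pi,.06):
        P=np.c_[c0[0]+rr*np.cos(a),c0[1]+rr*np.sin(a),np.full(len(rr),.009)]
        if f['name']=='wrist':
            q=(f['R']@P.T).T+f['t']; th=np.arctan2(np.hypot(q[:,0],q[:,1]),q[:,2]); ph=np.arctan2(q[:,1],q[:,0])
            uv=np.c_[f['fx']*th*np.cos(ph)+f['cx'],f['fy']*th*np.sin(ph)+f['cy']]
        else: uv=np.array([proj(f,p) for p in P])
        s=cv2.remap(g,uv[:,0].astype(np.float32)[None],uv[:,1].astype(np.float32)[None],cv2.INTER_LINEAR)[0]
        d=np.gradient(s[:,0]-.0*s[:,2]); i=d.argmax()
        if d[i]>1.0 and 1<i<len(rr)-2: E.append(P[i])
    return fit(np.array(E))
E
python3 - <<'E'
from m import *
import pickle
w1=pickle.load(open('w1.pkl','rb')); w2=pickle.load(open('w2.pkl','rb')); F=pickle.load(open('f0.pkl','rb'))
for n,f in(('w1',w1),('w2',w2),('top',F['top']),('side',F['side'])):
    c=np.array([.605,-.03])
    for k in range(3):
        r=coaster(f,c); c=r[0] if np.hypot(*(r[0]-[.605,-.03]))<.02 else c
    print(n,r)
for n in('top','side'):print(n,measure(F[n],(.61,-.035))[0])
E
```

```text
w1 (array([ 0.607 , -0.0362]), 0.0454, np.int64(47), 96)
w2 (array([ 0.6068, -0.0342]), 0.0461, np.int64(40), 89)
top (array([ 0.6097, -0.0308]), 0.0516, np.int64(60), 94)
side (array([ 0.6054, -0.0414]), 0.0484, np.int64(34), 80)
top [('foot', array([ 0.6295, -0.0469]), 0.0258, np.int64(45), 86)]
side [('foot', array([ 0.6245, -0.0481]), 0.0312, np.int64(39), 69)]
```

```bash
sed -i 's/np.arange(.036,.062,.0005)/np.arange(r0,.060,.0005)/; s/dbg=False/r0=.047/' m.py; python3 - <<'E'
from m import *
import pickle
w1=pickle.load(open('w1.pkl','rb')); w2=pickle.load(open('w2.pkl','rb')); F=pickle.load(open('f0.pkl','rb'))
for n,f in(('w1',w1),('w2',w2),('top',F['top']),('side',F['side'])):
    for c0 in((.607,-.035),(.608,-.032)):
        c=np.array(c0)
        for k in range(3): r=coaster(f,c); c=r[0]
        print(n,r)
save(w1,'e.png',(225,65,340,175),5)
E
```

```text
w1 (array([ 0.6106, -0.0318]), 0.0504, np.int64(79), 98)
w1 (array([ 0.6105, -0.0318]), 0.0505, np.int64(80), 97)
w2 (array([ 0.6097, -0.0295]), 0.0506, np.int64(63), 77)
w2 (array([ 0.6096, -0.0293]), 0.0505, np.int64(61), 78)
top (array([ 0.6098, -0.0308]), 0.0519, np.int64(70), 95)
top (array([ 0.6099, -0.031 ]), 0.052, np.int64(64), 94)
side (array([ 0.6103, -0.0329]), 0.0523, np.int64(45), 86)
side (array([ 0.6084, -0.036 ]), 0.0542, np.int64(45), 95)
```

View pics/e.png

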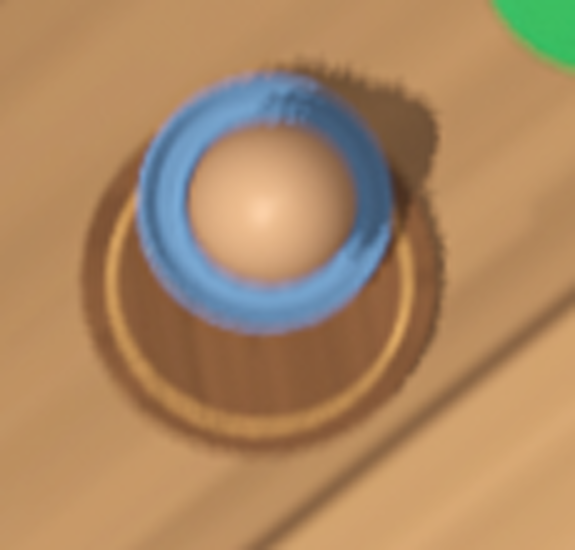

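The coaster centre is (0.610,−0.031) and the cup is at (0.626,−0.044). So the offset is 21 mm, almost exactly along −tool x. I'll tilt 10° so the gripper body leans away from the egg, line up in y, and descend beside the foot with a gap.

Request:
send_rows --pt "0 -0.06 0 0.2 -0.6 1 255" --pt "0 -0.12 0 0.5 -1.3 3 255" --pt "0 -0.175 0 0.5 -1.3 5.5 255" --pt "0 -0.175 0 0.5 -1.3 8 255" --pt "0 -0.175 0 0.5 -1.3 10.5 255" --pt "0 -0.175 0 0.5 -1.3 12.5 255" --pt "0 -0.175 0 0.5 -1.3 13.5 255" --pt "0 -0.175 0 0.5 -1.3 13.5 255"

```text
t: 2.87
eef_pos: [0.6703, -0.0796, 0.0437]
eef_rot: [-0.029, 0.937, -0.338, -0.085]
contact_force: [-1.7, 0.7, 0.6]
width: -0.0002
```

```bash
cat > st.py <<'E'
from m import *
from scipy.spatial.transform import Rotation as Ro
def st(cup=(.6264,-.0437)):
    o=arm.get_obs(); q=o['eef_rot']; R=Ro.from_quat([q[1],q[2],q[3],q[0]]).as_matrix()
    e=R[:,0].copy(); e[2]=0; e/=np.linalg.norm(e); l=np.array([-e[1],e[0],0])
    p=o['eef_pos']; d=p-np.array([*cup,0])
    print('t',round(o['t'],2),'pos',p.round(4),'along',(d@e).round(4),'lateral(left)',(d@l).round(4),'tilt',np.degrees(np.arcsin(R[2,0])).round(2),'heading',np.degrees(np.arctan2(e[1],e[0])).round(2),'F',np.round(o['contact_force'],2)); print(R.round(3))
E
python3 - <<'E'
from st import *
st()
f=grab('wrist'); save(f,'f.png',(90,120,420,330),2.2)
E
```

```text
t 2.87 pos [ 0.6703 -0.0796  0.0437] along 0.0567 lateral(left) 0.0004 tilt -10.28 heading -39.73 F [-1.72  0.66  0.6 ]
[[ 0.757 -0.639 -0.139]
 [-0.629 -0.769  0.112]
 [-0.178  0.003 -0.984]]
```

View pics/f.png

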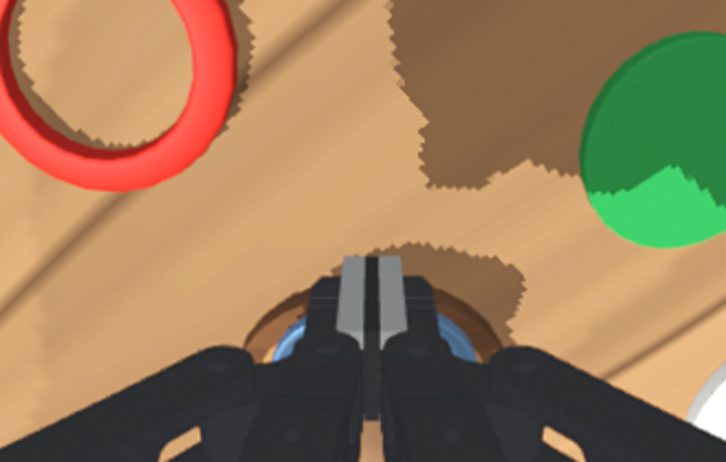

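The view shows the fingers centred on the foot, with blue visible evenly on both sides at about (290,340) and (460,340). The gap is about 12 mm. I'll lower to tapping height.

Request:
send_rows --pt "0 0 0 0.1 0 0.5 255" --pt "0 0 0 0.2 0 1.1 255" --pt "0 0 0 0.3 0 1.7 255" --pt "0 0 0 0.4 0 2.2 255" --pt "0 0 0 0.4 0 2.4 255" --pt "0 0 0 0.4 0 2.4 255" --pt "0 0 0 0.4 0 2.4 255" --pt "0 0 0 0.4 0 2.4 255"

```text
t: 3.58
eef_pos: [0.6723, -0.0808, 0.0222]
eef_rot: [-0.03, 0.937, -0.339, -0.082]
contact_force: [-0.2, -0.2, 0.7]
width: 0.0001
```

```bash
python3 - <<'E'
from st import *
st()
f=grab('side'); save(f,'g.png',(225,190,325,265),6)
f=grab('side'); st()
E
```

```text
t 3.58 pos [ 0.6723 -0.0808  0.0222] along 0.0591 lateral(left) 0.0008 tilt -10.0 heading -39.75 F [-0.15 -0.25  0.75]
[[ 0.757 -0.639 -0.133]
 [-0.63  -0.769  0.111]
 [-0.174 -0.    -0.985]]
t 3.68 pos [ 0.6723 -0.0808  0.0223] along 0.0591 lateral(left) 0.0008 tilt -9.99 heading -39.75 F [-0.02  0.1   0.12]
[[ 0.757 -0.639 -0.133]
 [-0.63  -0.769  0.111]
 [-0.174 -0.    -0.985]]
```

View pics/g.png

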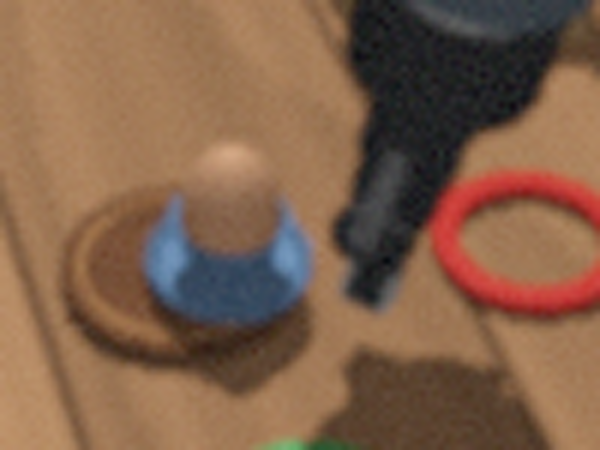

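The side view shows the fingertip at (370,290) clear of the foot at (300,280), with nothing touching. I'll lower the last 6 mm and approach to a gap of about 6 mm.

Request:
send_rows --pt "0 0 0 0.05 0 0.3 255" --pt "0 0 0 0.1 0 0.56 255" --pt "0 0 0 0 0 0.58 255" --pt "0 0 0 -0.2 0 0.61 255" --pt "0 0 0 -0.4 0 0.65 255" --pt "0 0 0 -0.6 0 0.68 255" --pt "0 0 0 -0.7 0 0.7 255" --pt "0 0 0 -0.7 0 0.7 255"

```text
t: 4.35
eef_pos: [0.6657, -0.0753, 0.0165]
eef_rot: [-0.03, 0.937, -0.339, -0.082]
contact_force: [0.4, -0.3, -0.0]
width: 0.0002
```

```bash
python3 - <<'E'
from st import *
st()
E
```

```text
t 4.35 pos [ 0.6657 -0.0753  0.0165] along 0.0505 lateral(left) 0.0008 tilt -10.02 heading -39.73 F [ 0.42 -0.34 -0.02]
[[ 0.757 -0.639 -0.134]
 [-0.629 -0.769  0.111]
 [-0.174 -0.    -0.985]]
```

Request:
send_rows --pt "0 0 0 -0.15 0 0.026 255" --pt "0 0 0 -0.3 0 0.053 255" --pt "0 0 0 -0.43 0 0.076 255" --pt "0 0 0 -0.55 0 0.097 255" --pt "0 0 0 -0.67 0 0.118 255" --pt "0 0 0 -0.8 0 0.141 255" --pt "0 0 0 -0.93 0 0.164 255" --pt "0 0 0 -1.05 0 0.185 255"

```text
t: 5.02
eef_pos: [0.6577, -0.0688, 0.0164]
eef_rot: [-0.03, 0.937, -0.339, -0.082]
contact_force: [0.1, -0.5, -0.3]
width: 0.0002
```

```bash
cat > chk.py <<'E'
from st import *
import sys,pickle
st()
for n in('top','side'):
    f=grab(n); pickle.dump(f,open(sys.argv[1]+n+'.pkl','wb'))
    h=cv2.cvtColor(f['image'],cv2.COLOR_RGB2HSV); b=cv2.inRange(h,(98,80,30),(128,255,255)); r=np.zeros_like(b)
    u=proj(f,[.618,-.037,.02]).astype(int); cv2.circle(r,tuple(map(int,u)),26,255,-1); b&=r
    ys,xs=np.where(b); print(n,'blue bbox',xs.min(),xs.max(),ys.min(),ys.max(),'c',xs.mean().round(1),ys.mean().round(1),len(xs),'mid',onz(f,(xs.min()+xs.max())/2,(ys.min()+ys.max())/2,.023)[:2].round(4))
    c=np.array([.61,-.031])
    for k in range(3): q=coaster(f,c); c=q[0]
    print('  coaster',q)
E
python3 - <<'E'
import subprocess
E
python3 chk.py k1
```

```text
t 5.02 pos [ 0.6577 -0.0688  0.0164] along 0.0401 lateral(left) 0.0007 tilt -10.01 heading -39.75 F [ 0.06 -0.51 -0.27]
[[ 0.757 -0.64  -0.134]
 [-0.63  -0.769  0.111]
 [-0.174 -0.    -0.985]]
top blue bbox 305 306 188 190 c 305.5 189.0 4 mid [ 0.6427 -0.0646]
  coaster (array([ 0.6132, -0.0705]), 0.0556, np.int64(9), 13)
side blue bbox 248 274 226 242 c 260.8 235.1 272 mid [ 0.6201 -0.0499]
  coaster (array([ 0.6103, -0.0338]), 0.0527, np.int64(40), 79)
```

```bash
python3 - <<'E'
from st import *
import pickle
f0=pickle.load(open('f0.pkl','rb'))['side']; f1=pickle.load(open('k1side.pkl','rb'))
e=np.array([-.769,.639,0]); P=np.array([.6264,-.0437,.023]); print('px per 10mm push',proj(f0,P+.01*e)-proj(f0,P))
def b(f):
    h=cv2.cvtColor(f['image'],cv2.COLOR_RGB2HSV); m=cv2.inRange(h,(98,80,30),(128,255,255)); m[:215]=0;m[260:]=0;m[:,:225]=0;m[:,300:]=0
    ys,xs=np.where(m); return xs.mean(),ys.mean(),len(xs)
print(b(f0),b(f1))
E
```

```text
px per 10mm push [-3.76949211 -1.16297268]
(np.float64(262.4074074074074), np.float64(235.65925925925927), 270) (np.float64(260.93772893772893), np.float64(235.08058608058607), 273)
```

The cup has slid about 4 mm, which matches the finger geometry. I'll push 12 mm more, slowly, then back off and look.

Request:
send_rows --pt "0 0 0 -0.1 0 0.018 255" --pt "0 0 0 -0.25 0 0.044 255" --pt "0 0 0 -0.4 0 0.07 255" --pt "0 0 0 -0.55 0 0.097 255" --pt "0 0 0 -0.7 0 0.123 255" --pt "0 0 0 -0.85 0 0.15 255" --pt "0 0 0 -1.0 0 0.176 255" --pt "0 0 0 -1.15 0 0.203 255"

```text
t: 5.78
eef_pos: [0.6485, -0.0612, 0.0163]
eef_rot: [-0.03, 0.937, -0.339, -0.082]
contact_force: [0.8, -0.1, 0.5]
width: -0.0001
```

```bash
python3 - <<'E'
from st import *
import pickle
st()
f0=pickle.load(open('f0.pkl','rb'))['side']; f1=grab('side')
def b(f):
    h=cv2.cvtColor(f['image'],cv2.COLOR_RGB2HSV); m=cv2.inRange(h,(98,80,30),(128,255,255)); m[:215]=0;m[260:]=0;m[:,:225]=0;m[:,300:]=0
    ys,xs=np.where(m); return xs.mean(),ys.mean(),len(xs)
print(b(f0),b(f1)); c=(.61,-.032)
for f in(f0,f1): print(coaster(f,c))
a=np.hstack([f['image'][195:265,225:300,::-1] for f in(f0,f1)])
cv2.imwrite('pics/i.png',cv2.resize(a,None,fx=5,fy=5,interpolation=cv2.INTER_CUBIC))
E
```

```text
t 5.78 pos [ 0.6485 -0.0612  0.0163] along 0.0282 lateral(left) 0.0007 tilt -10.03 heading -39.75 F [ 0.76 -0.09  0.49]
[[ 0.757 -0.639 -0.134]
 [-0.63  -0.769  0.111]
 [-0.174 -0.    -0.985]]
(np.float64(262.4074074074074), np.float64(235.65925925925927), 270) (np.float64(256.3558052434457), np.float64(233.82022471910113), 267)
(array([ 0.6109, -0.032 ]), 0.0522, np.int64(49), 87)
(array([ 0.6181, -0.0386]), 0.0607, np.int64(35), 82)
```

View pics/i.png

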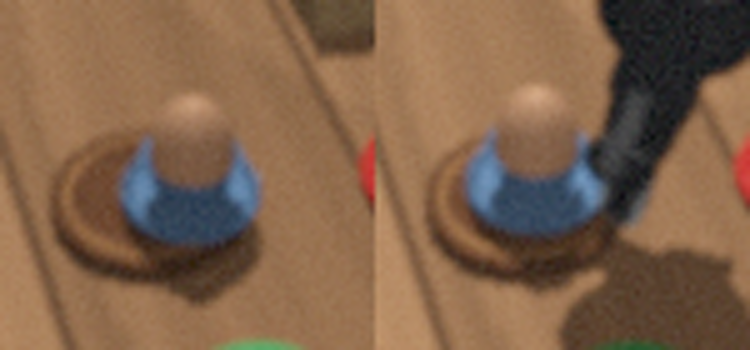

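The cup has moved 16 mm, upright with the egg in it, and the coaster's left edge at (55,200) has not moved. About 5 mm remain. I'll push 4.5 mm, then back off and go up to the first viewpoint.

Request:
send_rows --pt "0 0 0 -0.1 0 0.018 255" --pt "0 0 0 -0.22 0 0.039 255" --pt "0 0 0 -0.34 0 0.06 255" --pt "0 0 0 -0.45 0 0.079 255" --pt "0 0 0 -0.45 0 0.079 255" --pt "0 0 0 -0.2 0 0.035 255" --pt "0 0 0 0.6 0 -0.1 255" --pt "0 0 0 2.0 0 -0.35 255"

```text
t: 6.5
eef_pos: [0.6642, -0.0739, 0.0165]
eef_rot: [-0.03, 0.937, -0.338, -0.083]
contact_force: [0.2, -0.2, 0.3]
width: -0.0002
```

Request:
send_rows --pt "0 0 0 0.5 0 -1.5 255" --pt "0 0 0 0.5 0 -4.5 255" --pt "0 0 0 0.5 0 -8 255" --pt "0 0 0 0.5 0 -12 255" --pt "0 0.06 0 -1 0 -16 255" --pt "0 0.12 0 -3 0 -19 255" --pt "0 0.175 0 -5 0 -22 255" --pt "0 0.175 0 -8 0 -24 255"

```text
t: 7.17
eef_pos: [0.6361, -0.051, 0.2702]
eef_rot: [-0.0, 0.94, -0.34, 0.003]
contact_force: [0.9, 1.0, 1.4]
width: -0.0001
```

```bash
python3 - <<'E'
from st import *
st()
E
```

```text
t 7.17 pos [ 0.6361 -0.051   0.2702] along 0.0121 lateral(left) 0.0006 tilt 0.36 heading -39.77 F [0.93 1.02 1.39]
[[ 0.769 -0.64   0.006]
 [-0.64  -0.769 -0.002]
 [ 0.006 -0.002 -1.   ]]
```

Request:
send_rows --pt "0 0 0 -2.5 -0.6 0 255" --pt "0 0 0 -5 -1.2 0 255" --pt "0 0 0 -7 -1.8 0 255" --pt "0 0 0 -8.5 -2.4 0 255" --pt "0 0 0 -8.5 -2.4 0 255" --pt "0 0 0 -8.5 -2.4 0 255" --pt "0 0 0 -8.5 -2.4 0 255" --pt "0 0 0 -8.5 -2.4 0 255"

```text
t: 7.83
eef_pos: [0.5863, 0.0214, 0.2662]
eef_rot: [0.0, 0.94, -0.34, -0.0]
contact_force: [-0.6, 0.8, 0.3]
width: 0.0001
```

```bash
cat > fin.py <<'E'
from st import *
import pickle,sys
st()
f=grab('wrist'); pickle.dump(f,open(sys.argv[1]+'.pkl','wb'))
w1=pickle.load(open('w1.pkl','rb')); a=[]
for g in(w1,f):
    c=np.array([.61,-.031])
    for k in range(3): q=coaster(g,c); c=q[0]
    r,b,roi,v=measure(g,(.61,-.035)); print(q,r,'diff',(r[0][1]-q[0]).round(4))
    q_=(g['R']@np.array([.61,-.034,.02]))+g['t']; th=np.arctan2(np.hypot(q_[0],q_[1]),q_[2]); ph=np.arctan2(q_[1],q_[0])
    u,v=int(g['fx']*th*np.cos(ph)+g['cx']),int(g['fy']*th*np.sin(ph)+g['cy'])
    a.append(g['image'][max(v-55,0):max(v-55,0)+110,u-55:u+55,::-1])
cv2.imwrite('pics/'+sys.argv[1]+'.png',cv2.resize(np.hstack(a),None,fx=3.6,fy=3.6,interpolation=cv2.INTER_CUBIC))
E
python3 fin.py w3
```

```text
t 7.83 pos [0.5863 0.0214 0.2662] along -0.0725 lateral(left) 0.0243 tilt -0.01 heading -39.81 F [-0.65  0.78  0.32]
[[ 0.768 -0.64  -0.001]
 [-0.64  -0.768 -0.   ]
 [-0.     0.001 -1.   ]]
(array([ 0.6107, -0.0318]), 0.0505, np.int64(79), 96) [('foot', array([ 0.6264, -0.0444]), 0.0325, np.int64(132), 137)] diff [ 0.0157 -0.0126]
(array([ 0.609 , -0.0295]), 0.0503, np.int64(96), 105) [('foot', array([ 0.6095, -0.0295]), 0.0331, np.int64(146), 146)] diff [0.0005 0.    ]
```

View pics/w3.png

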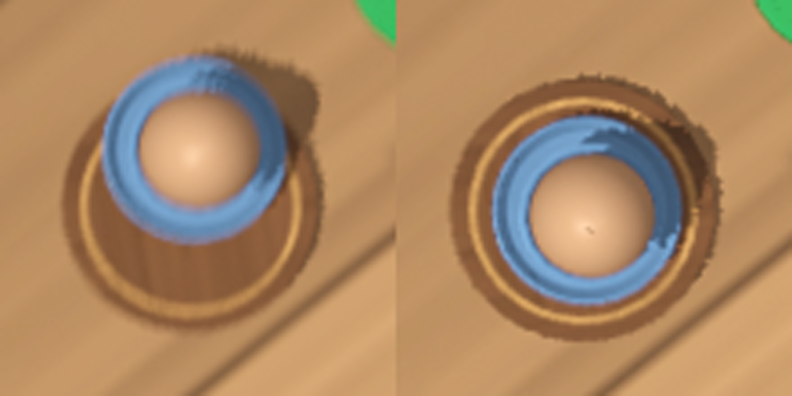

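The crop shows the foot concentric with the coaster ring, at (588,209) against (587,208), with the egg upright. The measured offset is 0.5 mm. The hand is well clear and nothing is being touched, so I'll hand in.

```bash
python3 -c "
from workcell import arm
o=arm.get_obs(); print(o['t'],o['eef_pos']); print(arm.hand_in())"
```

```text
7.8833 [0.58625954 0.02139873 0.26618818]
the job is handed in; nothing more can be done
None
```

The egg cup is in the middle of the larger brown coaster, with the egg still upright in it, and I've handed the job in at 7.9 s of robot time. The hand-in returns no verdict.

I tapped the foot with the outside of the shut fingertips, tilted 10° away from the egg. Three slow pushes of about 4, 12 and 4.5 mm moved the cup about 21 mm, then I backed off and raised the hand to 0.27 m.

- **Cup position:** the last wrist view put the foot about 0.5 mm from the coaster's centre. The limit is 6 mm, and the calibration is only good to about 2 mm.
- **Coaster:** its measured centre differed by about 3 mm between the first and last wrist views. Two views taken before any push already differed by about 2 mm, so most of this is calibration error. It stays well under the 10 mm limit, and the side view after the second push showed no movement.
- **Failed check:** during the pushes the hand blocked the top camera. I followed the cup in the side view instead, where the coaster fit also went bad, so I judged the coaster there by eye.
- **Not checked:** I did not re-measure the jars, teaspoon, ring and mug at the end. The arm kept clear of them by plan, and the force readings stayed within noise.

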